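# Wedge the crucifix base fast in the clamping board

## Task

The ebony crucifix base has to be held fast in the wooden clamping board for polishing. Slide it square into the board's far left corner, flat against both the side fence and the end stop, then tap the wooden wedge, thin end first, into the narrowing slot between the base and the slanting cheek until it goes no further and stays jammed. Let go, and leave the other things on the sideboard and on the board where they stand.

Things in the scene. Friction and masses are not known exactly. Their poses are not given: they have to be found in the camera images.
- board: Mid-brown wooden clamping board fixed to the sideboard, 340 x 250 x 18 mm, turned up to 0.25 rad. Origin on the sideboard top (z = 0); x runs along the board away from the robot, y left, z up. Board mm are in this frame; its top is at z = 18. On it are three battens, tops at z = 48: side fence (left), end stop (far), slanting cheek (right). It covers x -205 to 135, y -133 to 117.
- corner (a point): The board's far left inner corner at board-top level, where the side fence (28 wide, inner face at y = 85, from x = -160 to 130) meets the end stop (30 wide, inner face at x = 100, from y = -37 to 113). Board mm: (100, 85, 18). Axes as the board's.
- cheek_mid (a point): Middle of the top inner edge of the slanting cheek, at board mm (-45, -69, 48). The cheek is 290 long, 32 wide; its inner face is upright and runs straight from board (-188, -90) to (98, -47), coming 15 mm closer to the fence per 100 mm away from the robot (0.149 rad to the board's x). Axes as the board's.
- base_center (a point): Centre, half-way up, of the loose ebony (near black) crucifix base: bottom step 110 x 110 x 30, on it a step 84 x 84 x 18, on that a socket block 48 x 48 x 27 with a brass-lined mouth; 75 high, axes along its sides. Starts 10 to 35 mm short of the end stop, 6 to 16 mm off the fence, up to 0.06 rad askew. Square in the corner this point is at board x = 45, y = 30, z = 55.5.
- crucifix_base: The same ebony base; this origin is the centre of its underside. 0.5 to 0.8 kg; it slides on the board under a push of about 1.5 to 5 N, more when it also rubs along the fence. Push low (on the bottom or middle step) so that it does not tip over the 30 mm high battens.
- wedge_center (a point): Centre of the loose pale beech wedge lying on the board before the slot, 120 long, 30 high. Its x points to the thin end, away from the robot. Left side straight, along x, at +22 mm in y; right side tapered like the cheek, from -22 at the butt to -4 at the thin end: 44 wide at the butt (60 mm behind this point), 26 at the thin end (60 ahead). Starts up to 0.06 rad off the board's x.
- wedge: The same wedge, 0.09 to 0.14 kg; this origin is below its centre, on its underside. With the base in its corner and the wedge snug, its centre is at board x = 15, y = -47, the butt sticking out 35 mm beyond the base towards the robot; there it binds and stops quite suddenly, within a mm or two. A push along the slot that meets 10 to 20 N there has jammed it, and friction keeps it so.
- finial: Acorn-shaped brass finial, standing on the board left of the wedge, 52 in diameter, 82 high; origin at the centre of its foot. Leave it.
- pyx: Round lidded pewter box, 74 in diameter, 60 high, standing on the sideboard left of the board; origin at the centre of its foot. Leave it.
- plate: Brass collection plate, 210 in diameter, 25 high, on the left; origin under its centre. Leave it.
- stoup: Bronze footed bowl, 130 in diameter, 95 high; origin under its centre. Leave it.
- candlestick: Brass candlestick, foot 110 in diameter, 155 high; origin under its centre. Leave it.
- polish_tin: Flat round polish tin, 84 in diameter, 38 high; origin under its centre. Leave it.
- brush: Hand brush lying on the right near the robot, 200 long along its x axis. Leave it.

How it is judged:
By the outcome, as a careful person would: the job done as asked, in the order asked, and still so for the second after the job is handed in, with the robot touching nothing.
It also fails if it takes over 54 s, if anything falls off the work surface, if the arm or the gripper's body presses on something with over 40 N, if the wrist force passes 120 N, or if a joint passes its speed limit or range.

## Robot

A 6-joint arm with a two-finger parallel gripper is mounted at the origin on the work surface. World frame = base frame: x ahead of the robot, y to its left, z up, the work surface at z = 0. Lengths are in m, angles in rad, forces in N, time in s.
With the tool pointing down it reaches from about 0.325 to 0.9 m from the base axis. Payload 6.1 kg.
Tool frame: the origin (TCP) lies midway between the tips of the shut fingers; the grasp point (between the pads) lies 19 mm behind it; z points along the fingers, y is the line along which they close (so a half turn about z gives the same grasp; the last joint's range is limited). The gripper opens to 85 mm and grips with 20 to 120 N. Pads are 22 mm wide; open, the fingers measure 114 mm over their backs; the gripper's body (76 mm by 85 mm) begins 54 mm behind the grasp point. The pads swing forward as they close: fully open they stand 13 mm farther back than shut.
Start: joints at [-1.319, 0.22, 1.526, -0, 1.395, -0.126], TCP at [0.231, -0.581, 0.231] pointing down, gripper open.
Joint ranges: [-2.98, 2.98], [-0.91, 2.08], [0.09, 2.57], [-1.24, 4.39], [0.2, 2.65], [-2.68, 2.68]. Speed limits (rad/s): [2.57, 2.57, 3.01, 3.14, 3.14, 3.14].

## Interface

Orientations are given as [roll, pitch, yaw] about the fixed x, y, z axes, in that order (R = Rz(yaw) Ry(pitch) Rx(roll)).
In Python, from plant import movep, move_l, set_joints, gripper_to, hold, inverse_kinematics, observe, get_image, get_calibration, Unreachable, job_done gives the robot as it stands. Calls block until the motion is done:
- movep(position, orientation): joint-space move of the TCP to a pose.
- move_l(position, feed=0.15, rotation=None, max_force=None): straight line of the TCP; rotation=None keeps the orientation; feed is the mean speed in m/s. With max_force (N) it stops when the force on the tool has changed by that much, and returns True; else False.
- set_joints(angles): joint-space move.
- gripper_to(opening, f_grip=None): finger opening in m; f_grip is the grip in N (None keeps the last); returns when the fingers have stopped.
- hold(seconds).
- inverse_kinematics(position, orientation): joint angles nearest the present ones, or None.
- observe(): the state.
- get_image(name): name is "scene" or "top" or "wrist"; returns (picture, depth): 384x512x3 uint8, red, green, blue; 384x512 float32, m along the optical axis (not along the pixel's ray), 0 where there is no reading.
- get_calibration(name): a dict with "intrinsics" (3x3 intrinsics, pixels), "world_from_camera" (4x4, takes a point from camera to world coordinates). Camera axes: x right, y down, z forward; pixel columns grow to the right and rows downward; lengths in m; the calibration is good to about 2 mm. A picture is of the moment at which its call begins: read the wrist's pose just before it. get_calibration takes no time and is no camera call; for the wrist camera it gives the pose at the moment of the call.
A pose or a line that the arm cannot do raises Unreachable and nothing moves.
- job_done(): hands the job in; it is judged then, once.
The state is a dict: "time_s": time; "q": joint angles; "joint_velocities": joint speeds; "joint_torque": joint torques, N m; "eef_pos": TCP position; "tcp_rot": TCP orientation; "ft_force": force on the tool from outside, world axes, zero at the start; "torque": the same for the moment, N m; "opening": finger opening in m; "grasp_force": force on a finger pad.
Only numpy, scipy, OpenCV 4.12 (cv2) and the standard library are available. Lean on these libraries where they do the work, as an engineer would, in place of code of your own. Each camera call takes 0.05 s, during which the arm holds its last target. There are 200 camera calls.

## Working session

There is one attempt and no reset: what is moved stays moved. The work goes in short steps, each a Python script; the robot and the scene stay as the last script left them, time stands still between calls to the robot, and variables do not carry over. Pictures are saved under pics/ and viewed, at most 10 in all, crops included, and the job is handed in when it is done.

```bash
ls; mkdir -p pics; python3 - <<'E'
from plant import *
import cv2,numpy as np
for n in("top","scene"):
    im,d=get_image(n); cv2.imwrite(f"pics/{n}.png",im[:,:,::-1]); np.savez(f"{n}.npz",im=im,d=d,**get_calibration(n))
    c=get_calibration(n);print(c['intrinsics'],c['world_from_camera'].round(3) if hasattr(c['world_from_camera'],'round') else c['world_from_camera'])
print(observe())
E
```

```text
pics
[[432.43046243   0.         251.7915368 ]
 [  0.         432.43046243 186.42007699]
 [  0.           0.           1.        ]] [[-1.800e-02 -9.950e-01  1.010e-01  3.900e-01]
 [-1.000e+00  1.800e-02  1.000e-03  1.000e-02]
 [-3.000e-03 -1.010e-01 -9.950e-01  1.274e+00]
 [ 0.000e+00  0.000e+00  0.000e+00  1.000e+00]]
[[438.90511809   0.         258.77735526]
 [  0.         438.90511809 189.88564184]
 [  0.           0.           1.        ]] [[ 0.464  0.735 -0.495  1.175]
 [ 0.886 -0.383  0.261 -0.316]
 [ 0.002 -0.56  -0.829  1.184]
 [ 0.     0.     0.     1.   ]]
{'time_s': 0.1, 'q': array([-1.31908475e+00,  2.21130655e-01,  1.52747341e+00,  1.41878991e-05,
        1.39470000e+00, -1.26075980e-01]), 'joint_velocities': array([-0.00052335, -0.00228778,  0.00041975, -0.00210097, -0.0001431 ,
       -0.00213852]), 'joint_torque': array([ 7.35973390e-04, -4.98245215e+01, -3.90546656e+01, -1.35784567e-04,
        5.71013879e-03,  3.30059743e-05]), 'eef_pos': array([ 0.2304222 , -0.58040324,  0.23033125]), 'tcp_rot': array([-3.13989658e+00, -2.29049941e-04,  3.77784866e-01]), 'ft_force': array([ 0.09152886, -0.65879193, -0.47497639]), 'torque': array([-0.012017  , -0.02014452, -0.02542034]), 'grasp_force': 0.0, 'opening': 0.08547639129252814}
```

View pics/top.png

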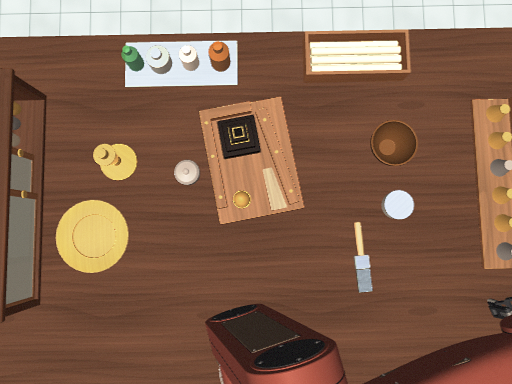

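View pics/scene.png

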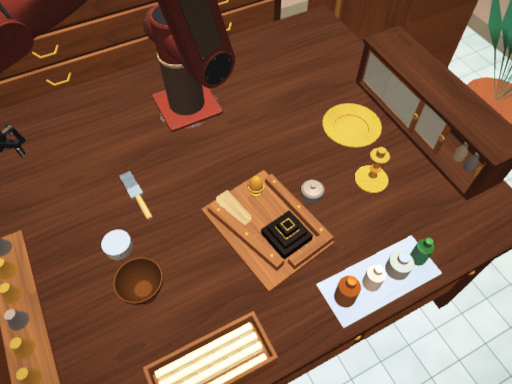

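The top view shows the board with corners near (199,111), (281,97), (304,208) and (221,223). The base is at (238,137), the wedge at (274,188) and the finial at (241,199). The scene view agrees. Next I'll get a rough board pose, then a wrist view.

```bash
cat > h.py <<'E'
from plant import *
import cv2,numpy as np
def ray(px,K,T,z):
    px=np.atleast_2d(np.asarray(px,float)); d=np.c_[(px-K[:2,2])/[K[0,0],K[1,1]],np.ones(len(px))]@T[:3,:3].T
    return T[:3,3]+d*((z-T[2,3])/d[:,2])[:,None]
def proj(P,K,T):
    c=(np.atleast_2d(P)-T[:3,3])@T[:3,:3]; return c[:,:2]/c[:,2:]*[K[0,0],K[1,1]]+K[:2,2]
def snap(n,f):
    c=get_calibration(n); im,d=get_image(n); cv2.imwrite(f"pics/{f}.png",im[:,:,::-1]); np.savez(f+".npz",im=im,d=d,**c)
def load(f):
    z=np.load(f+".npz"); return z['im'],z['d'],z['intrinsics'],z['world_from_camera']
E
python3 - <<'E'
from h import *
im,d,K,T=load("top")
P=ray([(199,111),(281,97),(304,208),(221,223)],K,T,.018);print(P.round(3))
c=get_calibration("wrist");o=observe()
from scipy.spatial.transform import Rotation as R
Rt=R.from_euler('xyz',o['tcp_rot']).as_matrix();W=np.array(c['world_from_camera'])
print(c['intrinsics'],(Rt.T@W[:3,:3]).round(3),Rt.T@(W[:3,3]-o['eef_pos']))
ctr=P.mean(0); print(ctr)
for z in(.3,.35,.4):
  for y in(0.2,):
    print(z,inverse_kinematics([ctr[0]-.05,ctr[1],z],[np.pi,0,y]))
E
```

```text
[[ 0.747  0.165  0.018]
 [ 0.785 -0.08   0.018]
 [ 0.453 -0.139  0.018]
 [ 0.414  0.103  0.018]]
[[334.82273282   0.         260.97969899]
 [  0.         334.82273282 193.55296477]
 [  0.           0.           1.        ]] [[-0.    -0.959 -0.284]
 [ 1.    -0.     0.   ]
 [-0.    -0.284  0.959]] [ 0.07246836 -0.0011192  -0.14308878]
[0.59942318 0.01224231 0.018     ]
0.3 [-1.21237356e-01  2.23967565e-03  1.63527687e+00 -4.44089210e-16
  1.50407611e+00  1.24955897e+00]
0.35 [-1.21237356e-01 -1.19621973e-02  1.55790064e+00 -4.44089210e-16
  1.59565421e+00  1.24955897e+00]
0.4 [-1.21237356e-01 -1.50060954e-02  1.46997807e+00 -4.44089210e-16
  1.68662068e+00  1.24955897e+00]
```

```bash
python3 - <<'E'
from h import *
movep([.58,.0,.40],[np.pi,0,.18]); hold(.15)
snap("wrist","w1"); o=observe();print(o['time_s'],o['eef_pos'])
im,d,K,T=load("w1"); print(T[:3,3])
cv2.imwrite("pics/w1b.png",cv2.resize(im[:,:,::-1],(800,600),interpolation=cv2.INTER_CUBIC))
E
```

```text
2.775 [ 0.57999133 -0.00062717  0.39978656]
[0.65096987 0.01319299 0.542798  ]
```

View pics/w1b.png

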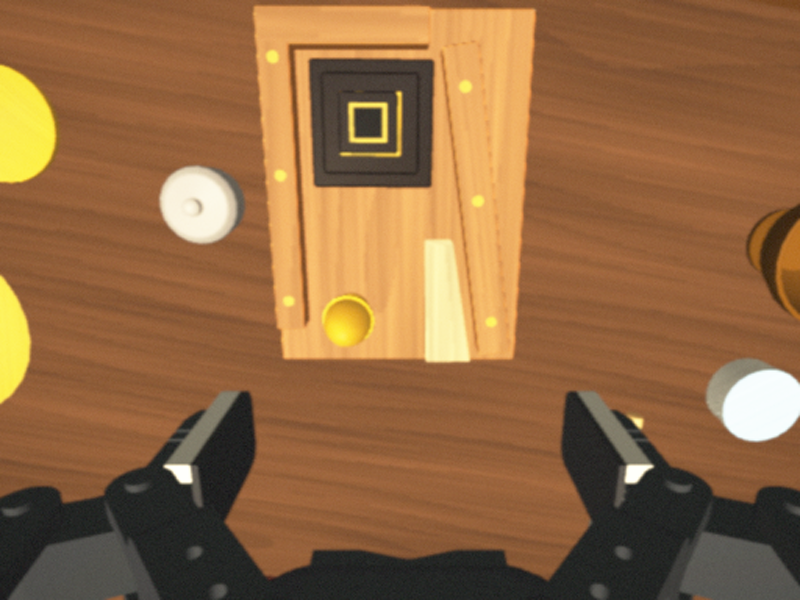

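The wrist view (800x600 scale) shows:
- **Board:** right edge (535,10)-(514,358), near edge at row 358.
- **Base:** corners (310,60), (433,60), (432,186), (315,186).
- **Wedge:** thin end (425-450,240), butt (425-470,361).
- **Finial:** (347,320).

Now I'll measure these.

```bash
cat >> h.py <<'E'
def line(pts):
    vx,vy,x,y=cv2.fitLine(np.float32(pts),cv2.DIST_HUBER,0,.01,.01).ravel(); return np.array([x,y]),np.array([vx,vy])
def measure(f,verb=True):
    im,d,K,T=load(f); hsv=cv2.cvtColor(im,cv2.COLOR_RGB2HSV); return im,hsv,K,T
def quad(mask,K,T,z,n=4):
    cs,_=cv2.findContours(mask.astype(np.uint8),cv2.RETR_EXTERNAL,cv2.CHAIN_APPROX_NONE); c=max(cs,key=cv2.contourArea)
    w=ray(c[:,0],K,T,z)[:,:2]; return c,w
E
python3 - <<'E'
from h import *
im,hsv,K,T=measure("w1")
for n,(x,y) in dict(board=(370,210),fence=(283,240),cheek=(490,260),side=(600,200),wedge=(445,310),base=(330,120),baseTop=(420,75)).items():
    x=int(x*.64);y=int(y*.64);print(n,hsv[y,x],im[y,x])
# board edges
g=im[:,:,0].astype(float)
g=cv2.GaussianBlur(g,(0,0),.8)
def edge(p,q,n,span=6):
    p=np.array(p)*.64;q=np.array(q)*.64;t=(q-p)/np.linalg.norm(q-p);nn=np.array([-t[1],t[0]]);out=[]
    s=np.arange(-span,span+.1,.25)
    for a in np.linspace(.04,.96,n):
        xy=(p+a*(q-p)+s[:,None]*nn).astype(np.float32)
        v=cv2.remap(g.astype(np.float32),xy[:,0].reshape(1,-1),xy[:,1].reshape(1,-1),cv2.INTER_LINEAR).ravel()
        i=np.argmax(abs(np.gradient(v))); out.append(xy[i])
    return np.array(out)
r=ray(edge((533,30),(515,350),60),K,T,.018)[:,:2]
n=ray(edge((290,358),(415,358),40),K,T,.018)[:,:2]
pr,dr=line(r);pn,dn=line(n)
print("yaw right",np.arctan2(dr[1],dr[0]),"near",np.arctan2(dn[1],dn[0]))
corner=pr+dr*np.linalg.solve(np.c_[dr,-dn],pn-pr)[0];print("near right corner",corner)
yaw=np.arctan(dr[1]/dr[0]); c,s=np.cos(yaw),np.sin(yaw);R=np.array([[c,-s],[s,c]])
org=corner-R@[-.205,-.133]; print("board",org,yaw); np.savez("board.npz",org=org,yaw=yaw)
B=lambda w:(w-org)@R*1000
# verification: fence inner top edge (y=85), stop inner, cheek
for nm,p,q,z in(("fence",(290,60),(304,310),.048),("stop",(305,45),(425,45),.048),("cheek",(443,60),(475,345),.048)):
    e=B(ray(edge(p,q,40,5),K,T,z)[:,:2]);print(nm,np.median(e,0).round(1),e[[3,-4]].round(1).tolist())
# base bottom step top (z=.048)
m=(hsv[:,:,2]<75);m[:int(45*.64)]=0;m[int(210*.64):]=0;m[:,:int(300*.64)]=0;m[:,int(440*.64):]=0
m=cv2.morphologyEx(m.astype(np.uint8),cv2.MORPH_CLOSE,np.ones((9,9)))
c,w=quad(m,K,T,.048);b=B(w);rc=cv2.minAreaRect(np.float32(b));print("base rect",rc,b.min(0),b.max(0))
m=(hsv[:,:,1]<115)&(hsv[:,:,2]>150);m[:int(230*.64)]=0;m[int(375*.64):]=0;m[:,:int(400*.64)]=0;m[:,int(490*.64):]=0
c,w=quad(m,K,T,.048);print("wedge",B(cv2.approxPolyDP(np.float32(w*1000).reshape(-1,1,2),6,True).reshape(-1,2)/1000).round(1).tolist())
E
```

```text
board [ 17 145 243] [243 181 105]
fence [ 17 145 243] [243 182 105]
cheek [ 17 146 242] [242 181 103]
side [ 14 163 142] [142  92  51]
wedge [ 26  77 252] [252 242 176]
base [14 68 79] [79 68 58]
baseTop [11 67 65] [65 54 48]
yaw right 0.17673364 near -1.3940566
near right corner [ 0.45545268 -0.1379371 ]
board [0.63387604 0.02903327] 0.17673364
fence [-19.5  80.1] [[64.2, 79.5], [-112.3, 79.6]]
stop [95.2 18.4] [[95.1, 58.7], [95.3, -21.9]]
cheek [-35.4 -66.8] [[61.2, -53.8], [-143.7, -85.3]]
base rect ((33.95740509033203, 13.899528503417969), (105.95178985595703, 104.7669448852539), 0.10511469841003418) [-19.06466802 -38.51758042] [86.91344316 66.298138  ]
wedge [[-69.8, -38.2], [-191.6, -36.6], [-193.3, -79.6], [-72.8, -60.6]]
```

```bash
cat >> h.py <<'E'
_b=np.load("board.npz") ; ORG,YAW=_b["org"],float(_b["yaw"])
RB=np.array([[np.cos(YAW),-np.sin(YAW)],[np.sin(YAW),np.cos(YAW)]])
def W(x,y,z): return np.r_[ORG+RB@np.array([x,y])/1000,z/1000]   # board mm -> world m
def BP(p): return np.r_[(np.asarray(p)[:2]-ORG)@RB*1000,p[2]*1000].round(1)
ROT=[np.pi,0,YAW]
def st(m=""):
    o=observe();print(m,round(o['time_s'],2),"tcp",BP(o['eef_pos']),"F",(np.r_[RB.T@o['ft_force'][:2],o['ft_force'][2]]).round(1),"open",round(o['opening'],4))
E
python3 - <<'E'
from h import *
gripper_to(0.0); st("shut")
movep(W(34,-55,110),ROT)
print(move_l(W(34,-55,55),.12,max_force=8)); st("down")
print(move_l(W(34,0,55),.03,max_force=10)); st("pushed y")
move_l(W(34,-55,55),.1); move_l(W(34,-55,110),.2); 
gripper_to(.04)
movep(W(-55,28,130),ROT); print(move_l(W(-55,28,36),.15,max_force=8)); st("down")
print(move_l(W(0,28,36),.03,max_force=13)); st("pushed x")
move_l(W(-55,28,36),.12); move_l(W(-55,28,130),.2); st()
E
```

```text
shut 3.54 tcp [-58.1 -19.1 400. ] F [-0.1 -0.5  0.2] open -0.0002
False
down 5.33 tcp [ 34.4 -55.1  55.6] F [-0.9 -0.4  0.9] open 0.0001
True
pushed y 6.39 tcp [ 34.2 -26.   55.2] F [ 0.  -2.4  3.2] open -0.0
False
down 9.06 tcp [-54.2  27.5  36.5] F [ 0.3  0.8 -0.2] open 0.0401
True
pushed x 10.2 tcp [-22.3  28.2  34.8] F [ 0.4 -0.9  0.5] open 0.0399
 11.23 tcp [-55.1  28.1 129.4] F [ 0.5 -0.1 -0.5] open 0.0405
```

```bash
python3 - <<'E'
from h import *
movep(W(-30,10,330),ROT); hold(.1); snap("wrist","w2"); st()
im,d,K,T=load("w2"); cv2.imwrite("pics/w2b.png",cv2.resize(im[:300,80:440,::-1],(720,600),interpolation=cv2.INTER_CUBIC))
E
```

```text
12.21 tcp [-31.2  10.4 326.4] F [-0.5 -0.3  0.3] open 0.0402
```

View pics/w2b.png

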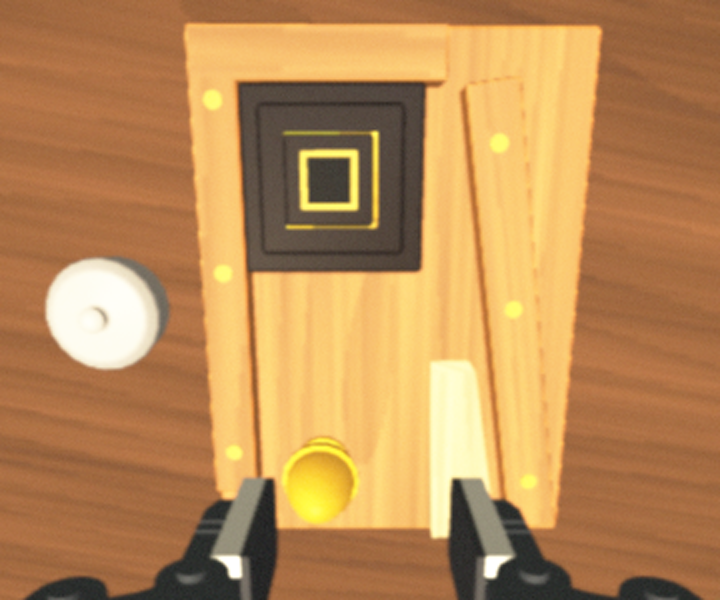

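The base is now in the corner against both faces, with its edges at (240,83) and (422,270) in this crop. The wedge's left edge (430) clears the base's right face, so a straight push will enter the slot.

```bash
python3 - <<'E'
from h import *
gripper_to(0.0)
movep(W(-222,-58,120),ROT); print(move_l(W(-222,-58,34),.12,max_force=8)); st("down")
print(move_l(W(-140,-57,34),.06,max_force=12)); st("a")
print(move_l(W(-75,-48,34),.05,max_force=12)); st("b")
print(move_l(W(-30,-47,34),.025,max_force=17)); st("c")
move_l(W(-90,-48,34),.08); st("back")
E
```

```text
False
down 14.67 tcp [-221.2  -58.3   34.7] F [-0.3 -0.1  0.4] open 0.0
False
a 16.18 tcp [-140.2  -57.    34. ] F [-0.  -0.1  0.4] open -0.0001
False
b 17.64 tcp [-75.2 -48.   34. ] F [-0.4  0.2 -0.4] open -0.0001
True
c 18.6 tcp [-57.2 -47.1  32.8] F [-0.3  0.3  0.2] open 0.0002
back 19.15 tcp [-89.7 -48.1  34.3] F [ 0.8  0.  -0.1] open 0.0002
```

```bash
python3 - <<'E'
from h import *
print(move_l(W(-64,-47,34),.08,max_force=17)); print(move_l(W(-35,-47,34),.02,max_force=22)); st("tap")
move_l(W(-95,-48,34),.1); move_l(W(-95,-48,130),.25)
movep(W(-30,10,330),ROT); hold(.1); snap("wrist","w3"); st()
im,d,K,T=load("w3"); cv2.imwrite("pics/w3b.png",cv2.resize(im[:300,80:440,::-1],(720,600),interpolation=cv2.INTER_CUBIC))
E
```

```text
False
True
tap 20.38 tcp [-57.3 -46.5  32.4] F [-0.3 -0.5 -0.4] open 0.0001
 22.46 tcp [-31.3   9.7 326.8] F [ 0.   0.4 -0.2] open -0.0002
```

View pics/w3b.png

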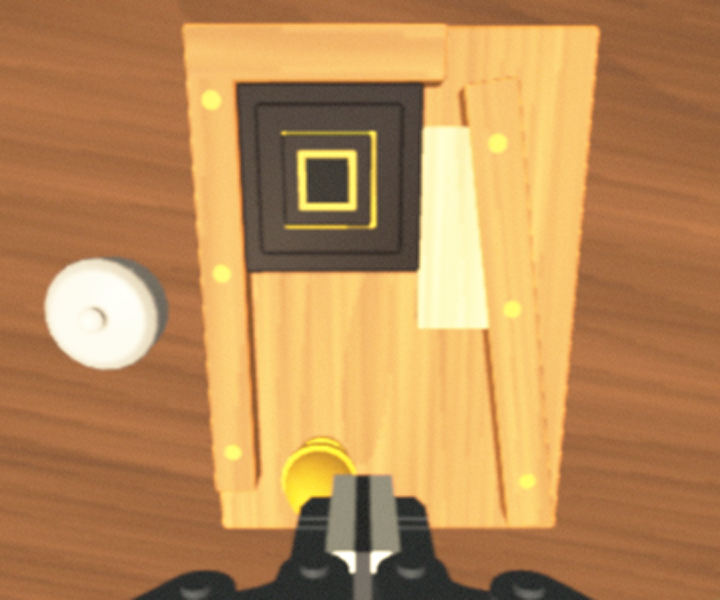

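The wedge fills the slot between the base's right face (422) and the cheek, with its butt at row 328. A second push, set to stop at 22 N, did not move it further, and the base and finial are undisturbed. The arm is clear, so I'm handing the job in.

```bash
python3 -c "
from plant import *
print(job_done())"
```

```text
the job is handed in; nothing more can be done
None
```

The base is square in the far left corner against the fence and end stop, the wedge is jammed in the slot (a second push, stopped at 22 N, did not move it), the arm is clear, nothing else was touched, and the job was handed in at about 22.5 s.

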